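Mandarin through the caddy flap

TASK

Put the mandarin that lies on the ledge of the white food-waste caddy into the caddy without picking it up: press the green self-closing flap down with one fingertip and, while that finger keeps it open, push the mandarin through with the other finger. Then take the fingers away so that the flap swings shut over the mandarin. Be gentle, and leave the other things where they are.

Things in the scene. Friction and masses are not known exactly. Their poses are not given: they have to be found in the camera images.
- caddy: White food-waste caddy, fixed to the worktop. Origin on the worktop; z up, +x the way the mandarin is pushed (away from the robot), +y to the left of that. In this frame (mm) it spans x -155 to 110, y -145 to 112, z 0 to 178. Grey ledge at the front right, green flap on the rest of the top (flat at z 175 when shut), bin inside with its floor at z 6. Nothing stands above z 178.
- caddy_flap (a joint): Angle of the green flap about its hinge, which runs along the caddy's x at y 102, z 173 mm (left side). 0 = shut, flat; grows as it is pressed down into the caddy; stop at 0.9 rad. A spring shuts it in about 0.5 s: 0.2 N m to start, 0.35 N m at 0.7 rad (4 to 8 N on a finger 50 mm from the hinge). At 0.45 rad or more the mandarin can pass.
- flap_grip (a point): Middle of the white grip lines on top of the flap's narrow part, left of the ledge; shut, at x -60, y 42, z 175 mm in the caddy's frame; moves with the flap. The narrow part spans x -154 to 4, y -11 to 100 and may be pressed anywhere along x; the finger can slide on in +x while pressing. A fingertip just above ledge height at this y holds the flap at about 0.6 rad.
- ledge (a point): Point on the ledge's flat top, mid-width: x -60, y -50, z 130 mm in the caddy's frame; axes as the caddy's. The ledge spans x -155 (open front edge) to 0, y -90 to -12. On its right a shoulder (y -145 to -90) rises to z 155; on its left the flap's skirt stands (y -9).
- ledge_end (a point): Middle of the ledge's far edge: x 0, y -50, z 130 mm in the caddy's frame. Behind it lies the flap's wide part (x 4 to 105, y -95 to 100, one piece with the narrow part), whose 40 mm skirt bars the way at x 4 while shut; the fruit cannot push it open. With the flap pressed down, the mandarin pushed over this edge falls into the bin. Right of the wide part is a fixed top, z 175.
- mandarin_center (a point): Centre of the mandarin: orange, nearly round, 64 mm across and 54 mm high, about 0.1 kg; it can roll. At the start it lies on the ledge with free ledge in front of it for a finger; its centre is then 27 mm above the ledge.
- lemon: Yellow lemon lying on the worktop, 78 x 55 x 56 mm, origin under its middle. To be left alone.
- mug_white: White mug, 98 mm high, on the worktop, origin under its middle. To be left alone.
- teaspoon: Teaspoon lying on the worktop, 139 mm long, origin under its middle. To be left alone.

How it is judged:
On the way, in this order (a step that is already met when the one before it is completed fails the run):
1. a finger holds the flap open (at least 0.35 rad) while the mandarin is still on the ledge (value of joint caddy_flap above 0.35 rad and contact force between the fingers and caddy_flap above 0.3 N and z of mandarin_center in the frame of caddy above 0.145 m and x of mandarin_center in the frame of caddy below 0 m), for 0.1 s.
2. the mandarin drops below the ledge inside the caddy while a finger holds the flap open (value of joint caddy_flap above 0.3 rad and contact force between the fingers and caddy_flap above 0.2 N and z of mandarin_center in the frame of caddy below 0.125 m and x of mandarin_center in the frame of caddy between -0.155 and 0.11 m and y of mandarin_center in the frame of caddy between -0.145 and 0.11 m).
At the end, for the whole second after the job is handed in: The mandarin lies at rest inside the caddy (its centre within the caddy's walls and at least 30 mm below the ledge), the flap is shut (under 0.06 rad), and the lemon, the white mug and the teaspoon are within 30 mm of where they were (x of mandarin_center in the frame of caddy between -0.155 and 0.11 m and y of mandarin_center in the frame of caddy between -0.145 and 0.11 m and z of mandarin_center in the frame of caddy between 0 and 0.1 m and value of joint caddy_flap below 0.06 rad and linear speed of mandarin below 0.05 m/s and distance of each of lemon, mug_white, teaspoon from where it was at the start of the episode below 0.03 m); the robot touches nothing.
It fails at once if the mandarin is lifted more than 20 mm off the ledge (z of mandarin_center in the frame of caddy above 0.177 m).
It fails at once if the mandarin is squeezed or shoved hard (over 15 N) (contact force between the fingers and mandarin above 15 N).
It fails at once if the flap is forced (over 30 N) (contact force between the fingers and caddy_flap above 30 N).
It fails at once if the mandarin falls beside the caddy (z of mandarin_center in the frame of caddy below 0.12 m and (x of mandarin_center in the frame of caddy below -0.165 m or x of mandarin_center in the frame of caddy above 0.12 m or y of mandarin_center in the frame of caddy below -0.155 m or y of mandarin_center in the frame of caddy above 0.12 m)).
It fails at once if one of the other things (lemon, white mug, teaspoon) is moved by more than 30 mm (distance of any of lemon, mug_white, teaspoon from where it was at the start of the episode above 0.03 m).
It also fails if it takes over 42 s, if anything falls off the work surface, if the arm or the gripper's body presses on something with over 40 N, if the wrist force passes 120 N, or if a joint passes its speed limit or range.

ROBOT

A 6-joint arm with a two-finger parallel gripper is mounted at the origin on a cart in front of the work surface, level with it; the furniture and walls round the work are solid. World frame = base frame: x ahead of the robot, y to its left, z up, the work surface at z = 0. Lengths are in m, angles in rad, forces in N, time in s.
With the tool pointing down it reaches from about 0.375 to 0.925 m from the base axis. Payload 5.7 kg.
Tool frame: the origin (TCP) lies midway between the tips of the shut fingers; the grasp point (between the pads) lies 19 mm behind it; z points along the fingers, y is the line along which they close (so a half turn about z gives the same grasp; the last joint's range is limited). The gripper opens to 88 mm and grips with 3 to 60 N. Pads are 20 mm wide; open, the fingers measure 115 mm over their backs; the gripper's body (75 mm by 178 mm) begins 61 mm behind the grasp point.
Start: joints at [-1.323, 0.359, 1.51, -0, 1.272, -0.115], TCP at [0.213, -0.561, 0.223] pointing down, gripper open.
Joint ranges: [-2.97, 2.97], [-1.01, 2.36], [0.21, 2.38], [-0.96, 4.11], [0.2, 2.71], [-2.98, 2.98]. Speed limits (rad/s): [2.39, 2.39, 3.14, 3.14, 3.14, 3.14].

INTERFACE

Orientations are given as a unit quaternion [x, y, z, w].
In Python, from bench import move_ptp, servo_line, goto_joints, move_gripper, sleep, inverse_kinematics, capture, PlanningError, close_job, spot_in, silhouettes, current_clock, current_joint_pos, current_qvel, current_joint_torque, current_position, current_orientation, current_force, current_torque, current_finger_gap, current_grip_force gives the robot as it stands. Calls block until the motion is done:
- move_ptp(position, orientation): joint-space move of the TCP to a pose.
- servo_line(position, orientation=None, rate=0.15, contact_N=None): straight line of the TCP; orientation=None keeps the orientation; rate is the mean speed in m/s. With contact_N (N) it stops when the force on the tool has changed by that much, and returns True; else False.
- goto_joints(angles): joint-space move.
- move_gripper(opening): finger opening in m; the grip force is fixed at half the most; returns when the fingers have stopped.
- sleep(seconds).
- inverse_kinematics(position, orientation): joint angles nearest the present ones, or None.
- capture(name): name is "scene" or "top" or "wrist"; returns a dict with "image" (480x640x3 uint8, blue, green, red), "range_z" (480x640 float32, m along the optical axis (not along the pixel's ray), 0 where there is no reading), "intrinsics" (3x3 intrinsics, pixels), "R" (3x3) and "t" (3): a world point X has camera coordinates R X + t. Camera axes: x right, y down, z forward; pixel columns grow to the right and rows downward; lengths in m; the calibration is good to about 2 mm. A picture is of the moment at which its call begins.
A pose or a line that the arm cannot do raises PlanningError and nothing moves.
- close_job(): hands the job in; it is judged then, once.
Trained networks look in the newest picture that a camera, given by its name, has taken for a name from the list of things; names that differ only in an ending like _2 or _b are one class to them, and where a whole thing is asked for, a point or a joint stands for the part that bears it (a point fixed in the world has none). Each returns a list of dicts, best first, with "conf" (0 to 1); they miss things now and then, are a little off and sometimes report something else, mostly with a low value. They report only what shows in the picture. A call takes as long as a camera call.
- spot_in(camera, query): "xy" ([column, row] in pixels, amid what is visible of it).
- silhouettes(camera, query): "region" (480x640 bool, what is visible of it) and "xy" ([column, row] in pixels, amid what is visible of it).
Readings, each from a call of its own:
- current_clock(): time.
- current_joint_pos(): joint angles.
- current_qvel(): joint speeds.
- current_joint_torque(): joint torques, N m.
- current_position(): TCP position.
- current_orientation(): TCP orientation.
- current_force(): force on the tool from outside, world axes, zero at the start.
- current_torque(): the same for the moment, N m.
- current_finger_gap(): finger opening in m.
- current_grip_force(): force on a finger pad.
Only numpy, scipy, OpenCV 4.12 (cv2) and the standard library are available. Lean on these libraries where they do the work, as an engineer would, in place of code of your own. Each camera call takes 0.05 s, during which the arm holds its last target. There are 200 camera calls.

## Working session

There is one attempt and no reset: what is moved stays moved. The work goes in short steps, each a Python script; the robot and the scene stay as the last script left them, time stands still between calls to the robot, and variables do not carry over. Pictures are saved under pics/ and viewed, at most 10 in all, crops included, and the job is handed in when it is done.

```bash
mkdir -p pics
cat > h.py <<'E'
import numpy as np, cv2
from bench import *
def world(c,mask=None):
    z=c["range_z"];K=c["intrinsics"];v,u=np.nonzero((z>0)&(mask if mask is not None else True))
    d=z[v,u];P=np.stack([(u-K[0,2])/K[0,0]*d,(v-K[1,2])/K[1,1]*d,d],1)
    return (P-c["t"])@c["R"], u, v
def proj(c,X):
    p=c["intrinsics"]@(c["R"]@np.asarray(X)+c["t"]);return p[:2]/p[2]
E
python3 - <<'E'
from h import *
ims=[]
for n in ("top","scene"):
    c=capture(n);cv2.imwrite(f"pics/{n}0.png",c["image"])
    print(n,"cam at",-c["R"].T@c["t"])
    for q in ("caddy","caddy_flap","mandarin_center","lemon","mug_white","teaspoon","flap_grip","ledge","ledge_end"):
        s=silhouettes(n,q)
        for o in s[:2]:
            P,_,_=world(c,o["region"])
            if len(P): print(q,round(o["conf"],2),np.round(o["xy"]),np.round(np.median(P,0),3),np.round(np.percentile(P,2,axis=0),3),np.round(np.percentile(P,98,axis=0),3))
print(current_clock(),current_orientation())
E
```

```text
top cam at [0.47441349 0.24929163 1.09420689]
caddy 0.66 [413. 248.] [0.506 0.106 0.176] [ 0.372 -0.027  0.066] [0.626 0.222 0.18 ]
caddy_flap 0.55 [393. 233.] [0.529 0.142 0.176] [0.375 0.024 0.173] [0.622 0.212 0.18 ]
mandarin_center 0.83 [444. 272.] [0.468 0.064 0.179] [0.44  0.034 0.16 ] [0.496 0.089 0.186]
lemon 0.96 [265. 264.] [0.476 0.352 0.049] [0.445 0.328 0.033] [0.509 0.378 0.058]
mug_white 0.86 [196. 198.] [0.588 0.475 0.097] [0.55  0.415 0.028] [0.632 0.522 0.101]
teaspoon 0.68 [215. 256.] [0.493 0.451 0.006] [ 0.403  0.439 -0.001] [0.534 0.464 0.013]
flap_grip 0.8 [393. 233.] [0.529 0.142 0.176] [0.376 0.025 0.173] [0.622 0.211 0.18 ]
ledge 0.89 [415. 248.] [0.507 0.106 0.176] [ 0.372 -0.027  0.055] [0.626 0.223 0.18 ]
ledge 0.48 [196. 196.] [0.588 0.475 0.097] [0.55  0.417 0.034] [0.631 0.522 0.101]
ledge_end 0.69 [415. 245.] [0.507 0.106 0.176] [ 0.372 -0.027  0.064] [0.626 0.223 0.18 ]
scene cam at [0.02411945 1.13900261 0.77278821]
caddy 0.62 [366. 222.] [0.47  0.213 0.136] [ 0.364 -0.025  0.005] [0.627 0.227 0.178]
caddy_flap 0.88 [358. 189.] [0.521 0.145 0.175] [
[... 193 characters left out ...]
] [0.622 0.214 0.178]
lemon 0.57 [318. 308.] [0.467 0.368 0.043] [0.441 0.341 0.016] [0.503 0.381 0.056]
mug_white 0.63 [226. 310.] [0.576 0.499 0.083] [0.547 0.413 0.012] [0.628 0.525 0.099]
teaspoon 0.85 [292. 343.] [0.472 0.45  0.005] [ 0.4    0.437 -0.   ] [0.532 0.46  0.011]
flap_grip 0.88 [360. 190.] [0.521 0.145 0.175] [0.372 0.023 0.164] [0.622 0.213 0.178]
ledge 0.83 [362. 218.] [0.469 0.215 0.137] [ 0.364 -0.022  0.007] [0.625 0.227 0.178]
ledge_end 0.62 [364. 221.] [0.469 0.216 0.138] [ 0.364 -0.02   0.008] [0.623 0.227 0.178]
ledge_end 0.57 [317. 306.] [0.467 0.368 0.043] [0.441 0.341 0.019] [0.5   0.381 0.056]
1.0 [ 9.83589097e-01  1.80423072e-01 -7.08802537e-06 -5.03832374e-05]
```

View pics/top0.png

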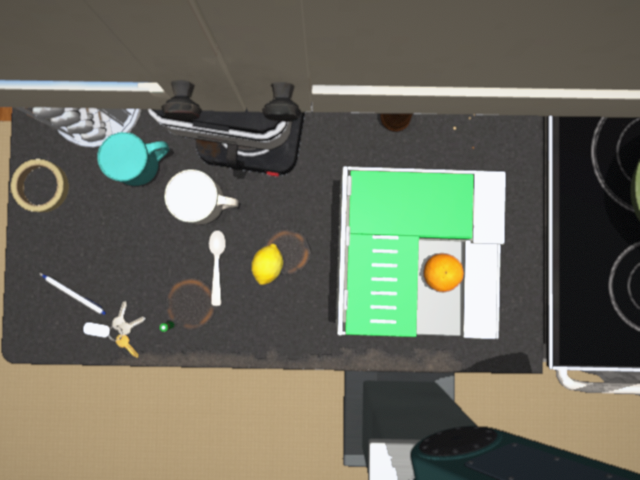

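View pics/scene0.png

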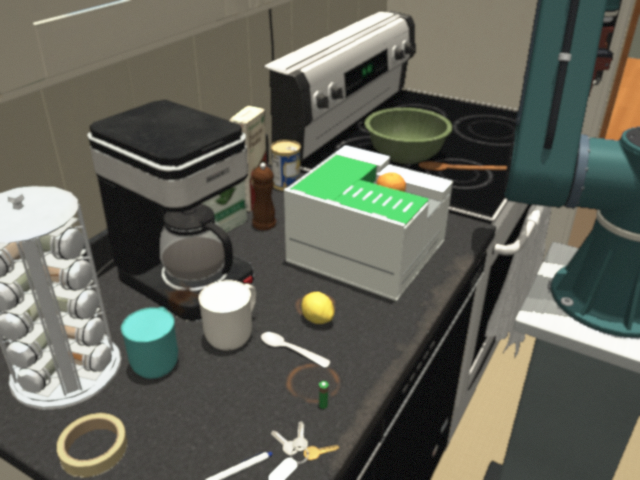

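The top view shows the caddy almost aligned with the robot: flap left and far, mandarin at (444,272) on the grey ledge, with free ledge below it in the image. The scene view agrees, with lemon, mug and spoon well to the left. Next I fit the caddy pose to the green flap.

```bash
cat > fit.py <<'E'
from h import *
from scipy.optimize import minimize
def onplane(c,uv,z):
    K=c["intrinsics"];r=np.c_[uv,np.ones(len(uv))]@np.linalg.inv(K).T@c["R"]
    o=-c["R"].T@c["t"];return o+r*((z-o[2])/r[:,2])[:,None]
L=np.float32([[-154,-11],[-154,100],[105,100],[105,-95],[4,-95],[4,-11]])/1000
c=capture("top")
hsv=cv2.cvtColor(c["image"],cv2.COLOR_BGR2HSV)
g=cv2.inRange(hsv,(45,80,60),(80,255,255));g=cv2.morphologyEx(g,cv2.MORPH_CLOSE,np.ones((9,9)))
v,u=np.mgrid[140:370,310:530];v=v.ravel();u=u.ravel()
P=onplane(c,np.c_[u,v],0.175)[:,:2];lab=g[v,u]>0
def loc(p):
    a=p[2];R=np.array([[np.cos(a),-np.sin(a)],[np.sin(a),np.cos(a)]]);return (P-p[:2])@R
def cost(p):
    q=loc(p).astype(np.float32)
    d=np.array([cv2.pointPolygonTest(L,(float(x),float(y)),True) for x,y in q])
    return np.mean((1/(1+np.exp(-d/0.002))-lab)**2)
best=minimize(cost,[0.52,0.11,0.02],method="Nelder-Mead",options=dict(initial_simplex=[[.52,.11,0],[.53,.11,0],[.52,.12,0],[.52,.11,.05]],xatol=2e-4,fatol=1e-7))
p=best.x;print("caddy",p,best.fun)
m=silhouettes("top","mandarin_center")[0]["region"]
vv,uu=np.nonzero(m);(cx,cy),r=cv2.minEnclosingCircle(np.c_[uu,vv].astype(np.float32))
M=onplane(c,np.array([[cx,cy],[cx+r,cy]]),0.157)
a=p[2];R=np.array([[np.cos(a),-np.sin(a)],[np.sin(a),np.cos(a)]])
print("mandarin",M[0],"radius",np.linalg.norm(M[1]-M[0]),"caddy frame",(M[0,:2]-p[:2])@R)
# ledge height check
W,_,_=world(c);q=(W[:,:2]-p[:2])@R
s=(q[:,0]>-.145)&(q[:,0]<-.10)&(q[:,1]>-.08)&(q[:,1]<-.03);print("ledge z",np.median(W[s,2]))
np.save("caddy.npy",p)
E
python3 fit.py
```

```text
caddy [ 0.52026981  0.11197139 -0.01824414] 0.006303576697670544
mandarin [0.46788174 0.05862782 0.157     ] radius 0.0325122291740859 caddy frame [-0.0514062  -0.05429042]
ledge z 0.13144343150347254
```

Checks hold: radius is 32.5 mm, ledge z about 0.131, and the mandarin is at caddy (-51, -54) mm. Now I move above the ledge front and press the flap.

```bash
cat >> h.py <<'E'
p=np.load("caddy.npy");a=p[2]
def cw(x,y,z): return [p[0]+np.cos(a)*x-np.sin(a)*y,p[1]+np.sin(a)*x+np.cos(a)*y,z]
Q=[np.cos(a/2),np.sin(a/2),0,0]
E
python3 - <<'E'
from h import *
q=current_position();servo_line([q[0],q[1],0.35],rate=0.2)
move_ptp(cw(-.120,-.005,.30),Q)
move_gripper(0.082);print("gap",current_finger_gap())
servo_line(cw(-.120,-.005,.195),rate=0.15)
print(current_position(),current_joint_pos(),current_force())
hit=servo_line(cw(-.120,-.005,.139),rate=0.04,contact_N=20)
print(hit,current_position(),current_force(),current_clock())
c=capture("top");cv2.imwrite("pics/top1.png",c["image"][100:380,280:560])
c=capture("scene");cv2.imwrite("pics/scene1.png",c["image"][100:340,240:520])
import subprocess
i=[cv2.resize(cv2.imread(f"pics/{n}1.png"),(400,400)) for n in("top","scene")];cv2.imwrite("pics/both1.png",np.hstack(i))
E
```

```text
gap 0.08163732687289568
[0.40076944 0.10923058 0.19554787] [9.94453077e-02 1.20388871e-01 1.92004928e+00 5.68075847e-06
 1.10019579e+00 1.68845666e+00] [ 0.72826556  0.5421685  -0.66401615]
False [0.40086901 0.10936638 0.13893551] [-0.19637012  0.35932385  5.03937973] 7.1
```

View pics/both1.png

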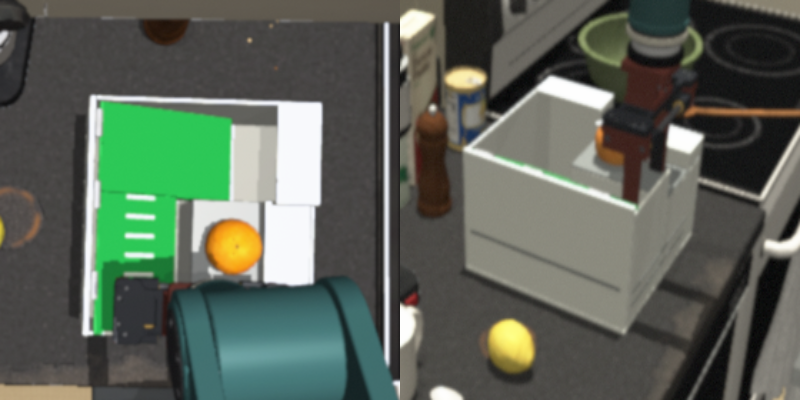

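The flap is open with about 5.7 N on the finger, and the mandarin is still on the ledge with a finger behind it (left panel, around (235,246)). Now I push.

Run:
```python
from h import *
sleep(0.2)
for x in np.arange(-.10,.006,.02):
    hit=servo_line(cw(x,-.005,.139),rate=0.05,contact_N=9)
    print(round(x,3),hit,np.round(current_position(),3),np.round(current_force(),1),current_clock())
    if hit: break
c=capture("top");cv2.imwrite("pics/top2.png",c["image"][100:380,280:560])
i=c["image"][100:380,280:560];c=capture("scene");j=c["image"][100:340,240:520]
cv2.imwrite("pics/both2.png",np.hstack([cv2.resize(k,(400,400)) for k in(i,j)]))
```

```text
-0.1 False [0.421 0.108 0.139] [ 0.3 -5.4  2.2] 7.95
-0.08 False [0.441 0.108 0.139] [ 0.4 -2.1  2.3] 8.5
-0.06 False [0.461 0.108 0.139] [-0.6 -2.5  2.1] 9.05
-0.04 False [0.481 0.108 0.139] [-0.1 -3.   3.9] 9.6
-0.02 False [0.502 0.107 0.139] [ 1.1 -2.9  3.2] 10.15
0.0 False [0.521 0.107 0.139] [ 0.7 -2.9  2. ] 10.7
```

View pics/both2.png

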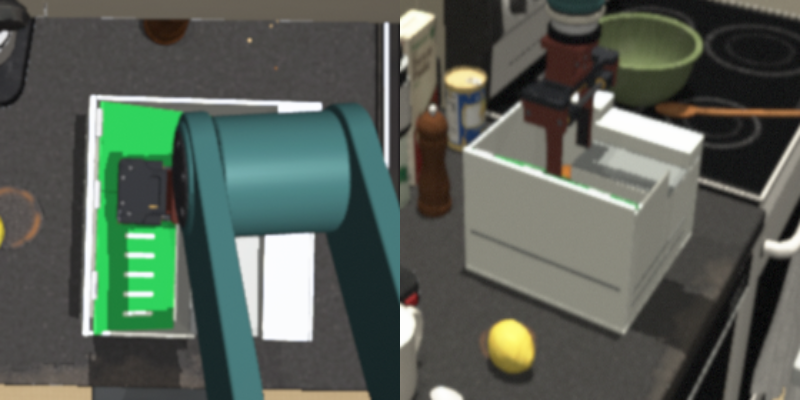

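Ledge seems empty; a bit of orange still shows at (566,172) in the right panel, between the fingers. I locate it by depth.

Run:
```python
from h import *
sleep(0.3)
for n in("scene","wrist"):
    c=capture(n)
    hsv=cv2.cvtColor(c["image"],cv2.COLOR_BGR2HSV)
    m=cv2.inRange(hsv,(8,170,120),(20,255,255))>0
    P,u,v=world(c,m);ll=np.c_[(P[:,:2]-p[:2])@np.array([[np.cos(a),-np.sin(a)],[np.sin(a),np.cos(a)]]),P[:,2]]
    s=(abs(ll[:,0])<.16)&(abs(ll[:,1])<.15);ll=ll[s]
    print(n,len(ll),np.round([ll.min(0),np.median(ll,0),ll.max(0)],3) if len(ll) else "")
    if n=="wrist": cv2.imwrite("pics/w.png",c["image"])
```

```text
scene 22 [[ 0.042 -0.104  0.059]
 [ 0.051 -0.097  0.063]
 [ 0.058 -0.088  0.068]]
wrist 8952 [[ 0.021 -0.131  0.027]
 [ 0.055 -0.098  0.058]
 [ 0.085  0.038  0.241]]
```

View pics/w.png

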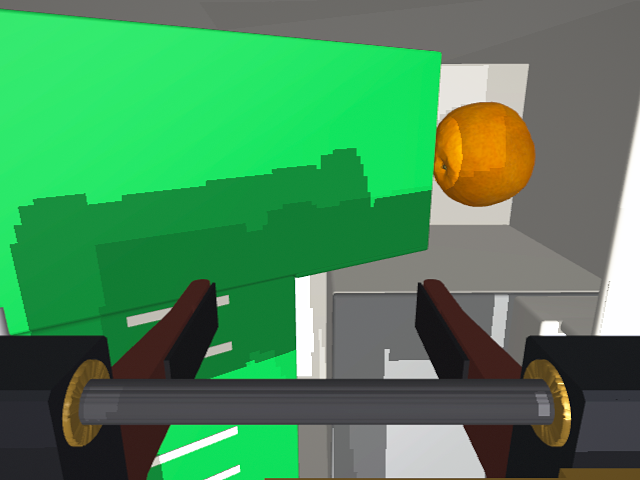

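The wrist view shows the mandarin at (485,155), resting on the bin floor (top at about z 0.06). The flap is still held open, so I lift straight up.

Run:
```python
from h import *
servo_line(cw(0,-.005,.30),rate=0.08)
servo_line(cw(-.09,-.005,.36),rate=0.2)
q=current_position()
move_ptp([0.30,-0.35,0.38],Q)
sleep(1)
print(current_force(),current_clock())
c=capture("top")
for n in("caddy_flap","lemon","mug_white","teaspoon"):
    s=silhouettes("top",n)[0];P,_,_=world(c,s["region"]);print(n,round(s["conf"],2),np.round(np.median(P,0),3),np.round(np.percentile(P,2,axis=0),3))
cv2.imwrite("pics/top3.png",c["image"])
```

```text
[0.27732771 0.22962976 0.17288707] 16.7917
caddy_flap 0.86 [0.529 0.141 0.176] [0.375 0.024 0.173]
lemon 0.58 [0.476 0.352 0.048] [0.445 0.328 0.032]
mug_white 0.69 [0.588 0.475 0.097] [0.55  0.415 0.029]
teaspoon 0.6 [0.484 0.451 0.006] [0.402 0.439 0.   ]
```

View pics/top3.png

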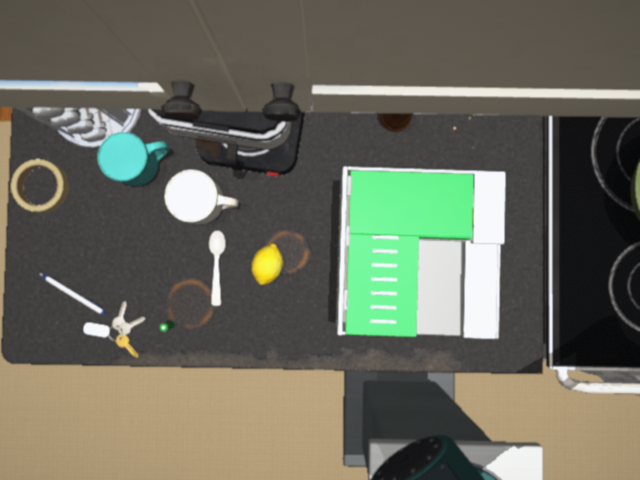

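The flap is shut flat (z 0.176), the ledge around (440,285) is empty, and lemon, mug and teaspoon are where they were. I hand in the job.

```bash
python3 -c "
from bench import *
print(close_job())"
```

```text
the job is handed in; nothing more can be done
None
```

I pushed the mandarin into the caddy while a finger held the flap open; it now lies on the bin floor with the flap shut over it and the lemon, mug and teaspoon where they were, and I handed the job in at about 17 s, though the hand-in call returned no verdict.

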